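# Sort clamp spindles by thread hand in the test nuts

### The job

Sort the two steel clamp spindles on the rack by thread hand by trying them in the two test nuts (round: right-hand, square: left-hand): stand a spindle upright in a nut, thread down, take it by its square end and turn it with light pressure; if it binds, it belongs in the other nut. Leave each spindle screwed about 15 mm or more into the thread of the nut that takes it, upright and released, and leave the other things on the bench alone.

Things in the scene. Friction and masses are not known exactly. Their poses are not given: they have to be found in the camera images.
- spindle_a_mid (a point): centre of a loose steel spindle (0.17 to 0.28 kg, 100 mm long), on its axis, 50 mm from either end. Own z runs from threaded tip to square end; own x and y are square to the bar's flats. Upper 64 mm: plain square bar 18 x 18; below it a coarse thread 26.4 mm across; last 10 mm: a plain tapered nose 18.8 across. Starts lying in the rack, sloping 20 degrees, square end high. Thread hand not told
- spindle_b_mid (a point): as spindle_a: same size and material; its thread may be right- or left-handed
- round_nut: fixed steel test nut with a RIGHT-HAND thread: an upright round sleeve 54 mm across, 50 high, on a base plate 86 x 90 x 10 mm. Origin on its axis at the bench, z up. Bore 29.2 mm; from 12 to 28 mm below the mouth three ridges (4.4 mm thick, centre radius 12.6 mm, lead 33 mm, 20.8 mm clear between); their upper ends lie at 54.5, 174.5 and 294.5 degrees round z from x. It takes a right-hand spindle turned clockwise seen from above
- square_nut: fixed steel test nut with a LEFT-HAND thread: an upright square sleeve 54 mm across, 50 high, on a base plate 86 x 90 x 10 mm. Origin on its axis at the bench, z up. Bore 29.2 mm; from 12 to 28 mm below the mouth three ridges (4.4 mm thick, centre radius 12.6 mm, lead 33 mm, 20.8 mm clear between); their upper ends lie at 65.5, 185.5 and 305.5 degrees round z from x. It takes a left-hand spindle turned anticlockwise seen from above
- round_nut_mouth (a point): centre of the round nut's open mouth, 50 mm above the bench, axes as the nut's. A spindle stands in it by itself, loosely upright. Ridge on ridge, its centre stands 30 mm above the mouth; dropped between ridge ends without turning, 20.5 mm or more; one of the wrong hand binds at 23 mm or more; one of the right hand, turned, is drawn further down, without effort, 5.25 mm per rad
- square_nut_mouth (a point): centre of the square nut's open mouth, 50 mm above the bench, axes as the nut's. A spindle stands in it by itself, loosely upright. Ridge on ridge, its centre stands 30 mm above the mouth; dropped between ridge ends without turning, 20.5 mm or more; one of the wrong hand binds at 23 mm or more; one of the right hand, turned, is drawn further down, without effort, 5.25 mm per rad
- rack: fixed wooden rack, base board 125 x 150 x 12 mm, two spindles side by side 70 mm apart; origin under its centre, own x: where the square ends point. A bar under each nose and one 88 to 96 mm from the tip, with cheeks below the axis, carry them, and a stop stands at the tip; between the bars the sides are free. Axis 30 (tip) to 64 mm (square end) above the bench
- spindle_a: the same spindle, origin at the centre of its tip. Three-start thread, lead 33 mm (5.25 mm per rad), round ridges 4.4 mm thick centred on radius 11 mm, their centre lines running from 12 to 34 mm above the tip. The ridges' lower ends lie at 0, 120 and 240 degrees round own z from own x. Right- or left-hand: to be found out
- spindle_b: the same spindle, origin at the centre of its tip. Three-start thread, lead 33 mm (5.25 mm per rad), round ridges 4.4 mm thick centred on radius 11 mm, their centre lines running from 12 to 34 mm above the tip. The ridges' lower ends lie at 0, 120 and 240 degrees round own z from own x. Right- or left-hand: to be found out
- inkstone: bystander, loose: round black inkstone, 106 mm across, 20 high (mm); its own origin on the bench; to be left alone
- stone_blank: bystander, loose: grey stone slab 100 x 60 x 25 (mm); its own origin on the bench; to be left alone
- offcut: bystander, loose: grey stone offcut 50 x 22 x 14 (mm); its own origin on the bench; to be left alone
- offcut2: bystander, loose: wooden sliver 60 x 18 x 12 (mm); its own origin on the bench; to be left alone
- brush: bystander, loose: brush lying on the bench (mm); its own origin on the bench; to be left alone
- steel_mug: bystander, loose: steel mug 76 mm across, 90 high (mm); its own origin on the bench; to be left alone
- mallet: bystander, loose: small hammer lying on the bench (mm); its own origin on the bench; to be left alone
There are look-alikes about, which are no part of the job. Leave any pink or yellow look-alike of the spindle_a alone. Leave any turquoise look-alike of the round_nut alone.

How it is judged:
By the outcome, as a careful person would: the job done as asked, in the order asked, and still so for the second after the job is handed in, with the robot touching nothing.
It also fails if it takes over 72 s, if anything falls off the work surface, if the arm or the gripper's body presses on something with over 40 N, if the wrist force passes 120 N, or if a joint passes its speed limit or range.

### The arm

A 6-joint arm with a two-finger parallel gripper is mounted at the origin on the work surface. World frame = base frame: x ahead of the robot, y to its left, z up, the work surface at z = 0. Lengths are in m, angles in rad, forces in N, time in s.
With the tool pointing down it reaches from about 0.375 to 0.9 m from the base axis. Payload 3.1 kg.
Tool frame: the origin (TCP) lies at the very end of the fingers, on their centre line; the grasp point (between the pads) lies 19 mm behind it; z points along the fingers, y is the line along which they close (so a half turn about z gives the same grasp; the last joint's range is limited). The gripper opens to 87 mm and grips with 3 to 60 N. Pads are 19 mm wide; open, the fingers measure 117 mm over their backs; the gripper's body (75 mm by 190 mm) begins 51 mm behind the grasp point.
Start: joints at [1.167, 0.527, 1.433, -0, 1.181, -0.178], TCP at [0.139, 0.609, 0.223] pointing down, gripper open.
Joint ranges: [-3.08, 3.08], [-0.75, 2.2], [0.22, 2.44], [-1.43, 4.57], [0, 2.65], [-2.85, 2.85]. Speed limits (rad/s): [2.79, 2.79, 3.14, 3.14, 3.14, 3.14].

### API

Orientations are given as a unit quaternion [w, x, y, z].
In Python, from plant import arm, hand, solver, status, vision, job, boxes_of, pinpoint gives the robot as it stands. The module is installed in compiled form; this text tells all that it offers. Calls block until the motion is done:
- arm.move_to(position, orientation): joint-space move of the TCP to a pose.
- arm.line_to(position, vel=0.15, orientation=None, max_force=None): straight line of the TCP; orientation=None keeps the orientation; vel is the mean speed in m/s. With max_force (N) it stops when the force on the tool has changed by that much, and returns True; else False.
- arm.set_joints(angles): joint-space move.
- hand.ungrasp() and hand.gripper_close(f_grip=None): open the fingers fully, or close them until they stop; f_grip is the grip in N (None keeps the last).
- arm.pause(seconds).
- solver.inverse_kinematics(position, orientation): joint angles nearest the present ones, or None.
- status.state(): the state.
- vision.grab_frame(name): name is "scene" or "top" or "wrist"; returns the picture (400x640x3 uint8, red, green, blue); there is no depth.
- vision.get_calibration(name): a dict with "intrinsics" (3x3 intrinsics, pixels), "world_to_cam" (4x4, takes a point from world to camera coordinates). Camera axes: x right, y up, looking along -z (the intrinsics and any distortion apply to the point x, -y, -z); pixel columns grow to the right and rows downward; lengths in m; the calibration is good to about 2 mm. The wrist camera is an equidistant fisheye: a pixel r from the principal point sees the ray r / f radians off the axis. A picture is of the moment at which its call begins: read the wrist's pose just before it. get_calibration takes no time and is no camera call; for the wrist camera it gives the pose at the moment of the call.
A pose or a line that the arm cannot do raises arm.PlanningError and nothing moves.
- job.sign_off(): hands the job in; it is judged then, once.
Trained networks look in the newest picture that a camera, given by its name, has taken for a name from the list of things; names that differ only in an ending like _2 or _b are one class to them, and where a whole thing is asked for, a point or a joint stands for the part that bears it (a point fixed in the world has none). Each returns a list of dicts, best first, with "conf" (0 to 1); they miss things now and then, are a little off and sometimes report something else, mostly with a low value. They report only what shows in the picture. A call takes as long as a camera call. They do not tell look-alikes from the thing itself.
- boxes_of(thing, camera): "bbox" ([left, top, right, bottom] in pixels, round what is visible of it).
- pinpoint(thing, camera): "centre" ([column, row] in pixels: a listed point, or the origin of a listed thing).
The state is a dict: "time": time; "qpos": joint angles; "joint_velocities": joint speeds; "joint_torque": joint torques, N m; "position": TCP position; "tool_rot": TCP orientation; "force": force on the tool from outside, world axes, zero at the start; "torque": the same for the moment, N m; "opening": opening from 0.0 (shut) to 1.0 (fully open); "grasp_force": force on a finger pad.
Only numpy, scipy, OpenCV 4.12 (cv2) and the standard library are available. Lean on these libraries where they do the work, as an engineer would, in place of code of your own. Each camera call takes 0.05 s, during which the arm holds its last target. There are 200 camera calls.

## Working session

There is one attempt and no reset: what is moved stays moved. The work goes in short steps, each a Python script; the robot and the scene stay as the last script left them, time stands still between calls to the robot, and variables do not carry over. Pictures are saved under pics/ and viewed, at most 10 in all, crops included, and the job is handed in when it is done.

```bash
mkdir -p pics; cat > h.py <<'E'
import numpy as np, cv2
from plant import arm, hand, solver, status, vision, job, boxes_of, pinpoint
def snap(n):
    im=vision.grab_frame(n); return im, vision.get_calibration(n)
E
python3 - <<'E'
from h import *
for n in ("scene","top"):
    im,c=snap(n); cv2.imwrite(f"pics/{n}0.png",im[:,:,::-1]); print(n,np.round(c["intrinsics"],1).tolist(),np.round(c["world_to_cam"],3).tolist(),[k for k in c])
    for t in ("spindle_a_mid","spindle_a","round_nut","round_nut_mouth","square_nut_mouth","rack"):
        print(t,[(round(d["conf"],2),np.round(d["centre"],1).tolist()) for d in pinpoint(t,n)])
print(status.state())
E
```

```text
scene [[475.1, 0.0, 317.2], [0.0, 475.1, 198.8], [0.0, 0.0, 1.0]] [[-0.082, 0.997, 0.002, 0.039], [-0.792, -0.066, 0.607, 0.434], [0.605, 0.049, 0.794, -1.754], [0.0, 0.0, 0.0, 1.0]] ['intrinsics', 'world_to_cam']
spindle_a_mid [(0.66, [423.0, 242.2]), (0.64, [408.1, 186.8]), (0.5, [378.7, 152.9])]
spindle_a [(0.84, [406.7, 231.2]), (0.58, [406.3, 177.9]), (0.45, [378.7, 177.0]), (0.45, [373.4, 161.4]), (0.43, [300.5, 188.6]), (0.16, [398.1, 271.5])]
round_nut [(0.65, [240.7, 186.4]), (0.59, [275.0, 157.0])]
round_nut_mouth [(0.87, [270.6, 144.4]), (0.62, [239.8, 174.7])]
square_nut_mouth [(0.86, [300.8, 176.1])]
rack [(0.68, [391.5, 193.2]), (0.35, [266.7, 251.5])]
top [[486.8, 0.0, 323.0], [0.0, 486.8, 198.0], [0.0, 0.0, 1.0]] [[0.006, -1.0, 0.016, 0.011], [0.982, 0.009, 0.189, -0.592], [-0.19, 0.015, 0.982, -1.08], [0.0, 0.0, 0.0, 1.0]] ['intrinsics', 'world_to_cam']
spindle_a_mid [(0.86, [215.8, 229.7]), (0.78, [241.9, 302.9]), (0.56, [204.2, 163.3]), (0.41, [216.8, 251.2]), (0.24, [158.2, 271.1])]
spindle_a [(0.91, [244.0, 249.3]), (0.86, [217.2, 251.8]), (0.82, [217.6, 173.9]),
[... 335 characters left out ...]
': array([ 1.16750190e+00,  5.27440639e-01,  1.43267312e+00,  2.14786975e-05,
        1.18140717e+00, -1.78510396e-01]), 'joint_velocities': array([-9.04892275e-04,  2.27373245e-04, -1.05686337e-03, -2.03879614e-04,
        4.08927243e-04,  9.47970969e-05]), 'joint_torque': array([-6.46010349e-06, -4.39869654e+01, -1.76949495e+01,  6.34285086e-02,
        5.03969856e-02,  3.99492812e-07]), 'position': array([0.13927912, 0.60927735, 0.22259348]), 'tool_rot': array([7.67280089e-07, 1.12159592e-01, 9.93690206e-01, 3.72035429e-05]), 'force': array([-0.24207399,  0.0749471 ,  0.56253276]), 'torque': array([-0.06212374, -0.04150905,  0.00070838]), 'grasp_force': 0.0, 'opening': 1.0004742980358028}
```

View pics/scene0.png

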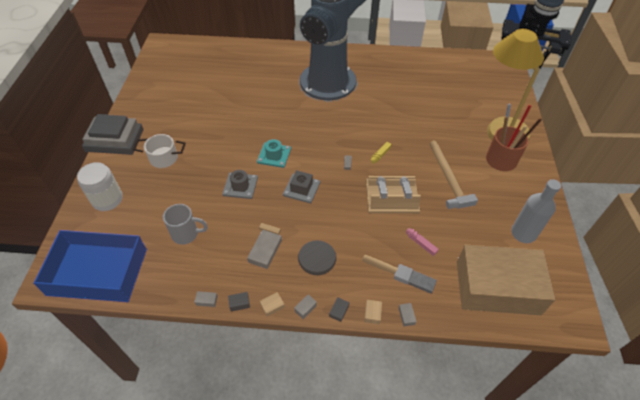

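View pics/top0.png

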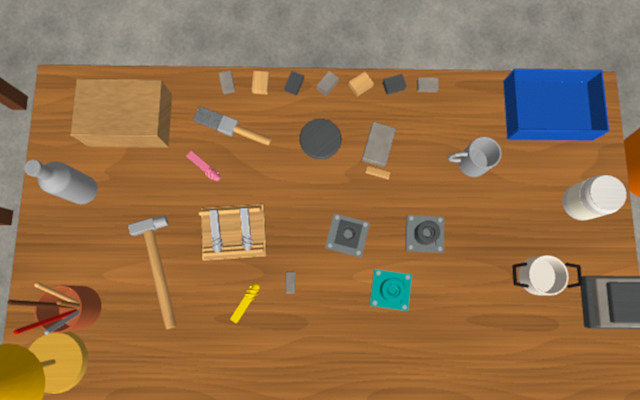

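The rack's two grey spindles are at top (216,230) and (246,228). The pink one at (203,163) and the yellow one at (245,303) are look-alikes lying on the bench. The grey round nut is at top (430,230), the grey square nut at (348,232), and the turquoise one at (392,290) is a look-alike. Next I'll triangulate and look closer with the wrist camera.

```bash
cat >> h.py <<'E'
def ray(cal,px,fish):
    K=np.array(cal["intrinsics"]);T=np.array(cal["world_to_cam"])
    x=(px[0]-K[0,2])/K[0,0];y=(px[1]-K[1,2])/K[1,1]
    if fish:
        r=np.hypot(x,y);s=np.sin(r)/r if r>1e-9 else 1;d=np.array([x*s,y*s,np.cos(r)])
    else: d=np.array([x,y,1.])
    d=d*[1,-1,-1]; R=T[:3,:3]; d=R.T@d
    return -R.T@T[:3,3], d/np.linalg.norm(d)
def tri(rays):
    A=0;b=0
    for o,d in rays:
        P=np.eye(3)-np.outer(d,d);A=A+P;b=b+P@o
    p=np.linalg.solve(A,b); return p, max(np.linalg.norm((np.eye(3)-np.outer(d,d))@(p-o)) for o,d in rays)
def proj(cal,p,fish=True):
    K=np.array(cal["intrinsics"]);T=np.array(cal["world_to_cam"])
    c=(T[:3,:3]@np.asarray(p)+T[:3,3])*[1,-1,-1]
    if fish:
        h=np.hypot(c[0],c[1]);t=np.arctan2(h,c[2]);u=c[:2]/h*t
    else:u=c[:2]/c[2]
    return u*[K[0,0],K[1,1]]+K[:2,2]
def onplane(r,z): o,d=r; return o+d*(z-o[2])/d[2]
from scipy.spatial.transform import Rotation as Rot
def quat(x,z):  # tool rot from tool x and z axes
    z=np.array(z,float)/np.linalg.norm(z);x=np.array(x,float);x-=z*(x@z);x/=np.linalg.norm(x)
    return Rot.from_matrix(np.c_[x,np.cross(z,x),z]).as_quat()[[3,0,1,2]]
E
python3 - <<'E'
from h import *
s,t=vision.get_calibration("scene"),vision.get_calibration("top")
for n,a,b in (("round",(239.8,174.7),(430.8,229.6)),("sq",(300.8,176.1),(348.3,232.5)),("rack",(391.5,193.2),(233.2,232.1)),("turq",(270.6,144.4),(394.4,290.8)),("spb",(408.1,186.8),(215.8,229.7))):
    print(n,tri([ray(s,a,0),ray(t,b,0)]))
w=vision.get_calibration("wrist"); T=np.array(w["world_to_cam"]);st=status.state()
q=st["tool_rot"];R=Rot.from_quat([q[1],q[2],q[3],q[0]]).as_matrix()
C=-T[:3,:3].T@T[:3,3];print("cam in tool",R.T@(C-st["position"]),"look in tool",R.T@(T[:3,:3].T@[0,0,-1]),np.array(w["intrinsics"]))
print("img up in tool",R.T@(T[:3,:3].T@[0,1,0]))
for p in ([0.55,0.2,0.3],):
  for yaw in (0,1.57,-1.57,3.14):
    print(yaw,solver.inverse_kinematics(p,quat([np.cos(yaw),np.sin(yaw),0],[0,0,-1])))
E
```

```text
round (array([ 0.51979913, -0.23043124,  0.05598643]), np.float64(0.004392332577121696))
sq (array([ 0.51172557, -0.04451399,  0.05715804]), np.float64(0.0008593139346507856))
rack (array([0.5160904 , 0.22777281, 0.0102432 ]), np.float64(0.0009422100159552763))
turq (array([ 0.38057312, -0.15196506,  0.04553512]), np.float64(0.0028101374175479098))
spb (array([0.51710614, 0.26703552, 0.04555767]), np.float64(0.0037306850556452207))
cam in tool [ 0.07444871 -0.00140925 -0.16335868] look in tool [-2.71026531e-01 -1.13220361e-04  9.62571871e-01] [[309.70691629   0.         320.30145172]
 [  0.         309.70691629 197.79188381]
 [  0.           0.           1.        ]]
img up in tool [9.62571876e-01 3.19899283e-05 2.71026536e-01]
0 [ 1.57947617e-01  3.94180987e-01  1.43856827e+00 -4.44089210e-16
  1.30884340e+00  1.72874394e+00]
1.57 [ 1.57947617e-01  3.94180987e-01  1.43856827e+00 -4.44089210e-16
  1.30884340e+00  1.58743944e-01]
-1.57 None
3.14 [ 1.57947617e-01  3.94180987e-01  1.43856827e+00 -4.44089210e-16
  1.30884340e+00 -1.41125606e+00]
```

```bash
python3 - <<'E'
from h import *
import pickle
out={}
def look(k,p,yaw,things):
    arm.move_to(p,quat([np.cos(yaw),np.sin(yaw),0],[0,0,-1]))
    c=vision.get_calibration("wrist");im=vision.grab_frame("wrist")
    cv2.imwrite(f"pics/{k}.png",im[:,:,::-1])
    d={t:[(round(x["conf"],2),np.round(x["centre"],1).tolist()) for x in pinpoint(t,"wrist")] for t in things}
    out[k]=(c,d);print(k,round(status.state()["time"],2),np.round(status.state()["position"],3));[print("  ",t,v) for t,v in d.items()]
S=("spindle_a_mid","spindle_a","rack")
look("r1",[0.60,0.265,0.15],3.14,S)
look("r2",[0.60,0.185,0.15],3.14,S)
N=("round_nut_mouth","square_nut_mouth","round_nut","square_nut")
look("n1",[0.60,-0.10,0.15],3.14,N)
look("n2",[0.60,-0.18,0.15],3.14,N)
pickle.dump(out,open("cal.pkl","wb"))
E
```

```text
r1 2.98 [0.6   0.266 0.15 ]
   spindle_a_mid [(0.78, [356.6, 258.2]), (0.67, [320.2, 101.1]), (0.56, [449.6, 22.5])]
   spindle_a [(0.97, [238.0, 63.8]), (0.88, [321.6, 234.6]), (0.86, [312.7, 52.3]), (0.42, [284.9, 106.6])]
   rack [(0.81, [283.6, 106.8])]
r2 3.6 [0.6   0.186 0.15 ]
   spindle_a_mid [(0.78, [410.8, 104.7]), (0.63, [426.7, 256.7])]
   spindle_a [(0.94, [402.8, 53.8]), (0.91, [328.0, 59.2])]
   rack [(0.9, [367.4, 105.7])]
n1 4.95 [ 0.6   -0.099  0.15 ]
   round_nut_mouth [(0.76, [173.8, 114.6])]
   square_nut_mouth [(0.93, [386.3, 99.6])]
   round_nut [(0.91, [195.5, 112.5])]
   square_nut [(0.77, [378.5, 102.4])]
n2 5.62 [ 0.6   -0.179  0.15 ]
   round_nut_mouth [(0.96, [259.5, 105.7])]
   square_nut_mouth [(0.86, [472.8, 105.0])]
   round_nut [(0.89, [270.4, 108.6])]
   square_nut [(0.65, [452.2, 105.5]), (0.64, [371.5, 245.3])]
```

View pics/r1.png

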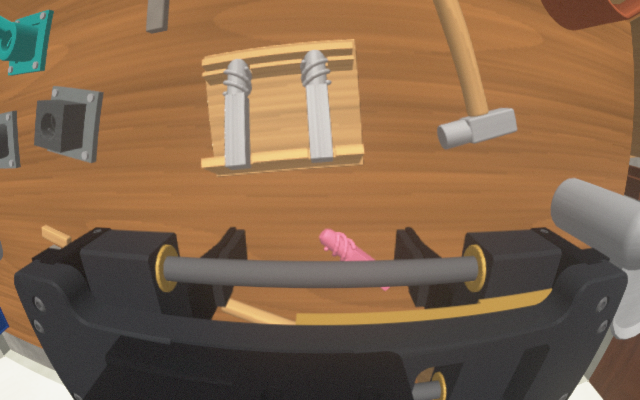

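View pics/n1.png

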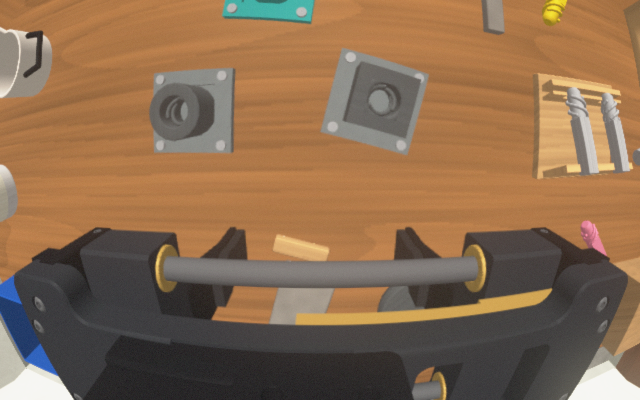

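The picture r1 shows the rack spindles at (237,110) and (318,105), tips up the image towards the robot. The pink one at (350,250) lies loose on the bench. In n1 the round nut's mouth is at (175,112) and the square nut's at (382,98). The turquoise nut is off at the top. I'll make enlarged crops to read the threads and check the measured points.

```bash
python3 - <<'E'
from h import *
import pickle
o=pickle.load(open("cal.pkl","rb"));c={k:v[0] for k,v in o.items()}
T=lambda a,pa,b,pb: tri([ray(c[a],pa,1),ray(c[b],pb,1)])
print("left tip",T("r1",(238,63.8),"r2",(328,59.2)))
print("right tip",T("r1",(312.7,52.3),"r2",(402.8,53.8)))
print("right mid",T("r1",(320.2,101.1),"r2",(410.8,104.7)))
print("rack",T("r1",(283.6,106.8),"r2",(367.4,105.7)))
R=T("n1",(173.8,114.6),"n2",(259.5,105.7));Q=T("n1",(386.3,99.6),"n2",(472.8,105.0))
print("round",R,"\nsq",Q, "\nbases",T("n1",(195.5,112.5),"n2",(270.4,108.6)),T("n1",(378.5,102.4),"n2",(452.2,105.5)))
for k,p in (("n1",(173.8,114.6)),("n2",(259.5,105.7)),("n1",(386.3,99.6)),("n2",(472.8,105))): print(k,onplane(ray(c[k],p,1),.05))
def crop(k,x0,y0,w,h,s):
    im=cv2.imread(f"pics/{k}.png")[y0:y0+h,x0:x0+w];return cv2.resize(im,None,fx=s,fy=s,interpolation=cv2.INTER_CUBIC)
a=crop("r1",200,35,165,145,4)[:,:640]
cv2.imwrite("pics/c1.png",cv2.resize(crop("r1",195,35,170,140,1),(728,600),interpolation=cv2.INTER_CUBIC))
cv2.imwrite("pics/c2.png",np.vstack([np.hstack([crop("n1",145,75,90,70,4),crop("n1",335,65,90,70,4)]),np.hstack([crop("n2",215,75,90,70,4),crop("n2",420,65,90,70,4)])]))
E
```

```text
left tip (array([0.47680946, 0.19014478, 0.03385913]), np.float64(0.00031860669688917417))
right tip (array([0.46905928, 0.25807738, 0.03445705]), np.float64(0.0003541972426680444))
right mid (array([0.51517599, 0.26469904, 0.03825124]), np.float64(0.0009073278788543092))
rack (array([0.51811859, 0.22910191, 0.00937506]), np.float64(0.00023468771806585314))
round (array([ 0.51946299, -0.2338747 ,  0.0475509 ]), np.float64(0.0015222252299328875)) 
sq (array([ 0.51257592, -0.0442202 ,  0.05196284]), np.float64(0.00032980420350036744)) 
bases (array([ 0.51995299, -0.23250809, -0.00264462]), np.float64(3.095576232445453e-05)) (array([ 0.51284579, -0.04046978, -0.00378716]), np.float64(0.0006549467825739006))
n1 [ 0.52102412 -0.23256063  0.05      ]
n2 [ 0.51800837 -0.23346071  0.05      ]
n1 [ 0.51281287 -0.04380223  0.05      ]
n2 [ 0.51214821 -0.04317974  0.05      ]
```

View pics/c1.png

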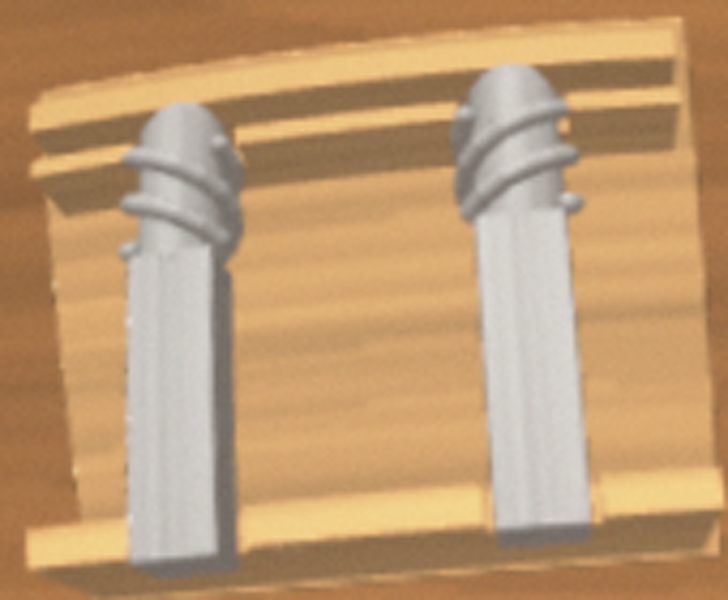

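View pics/c2.png

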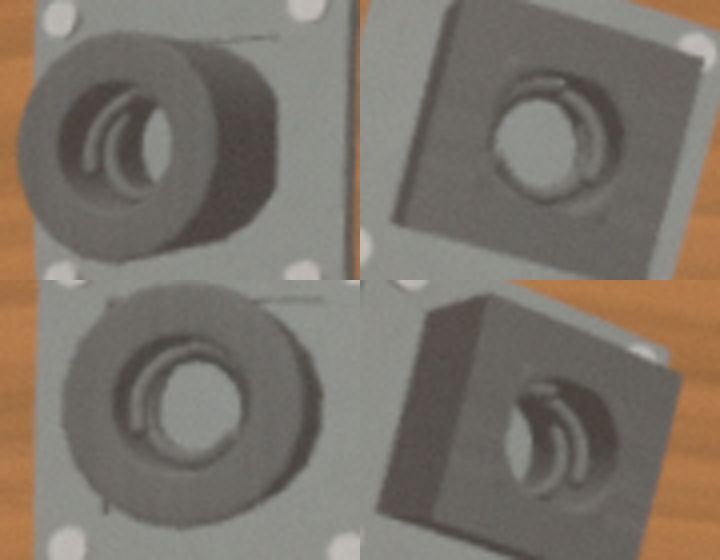

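Read from outside, the left spindle's ridges (y≈0.19) slope like "\" (left-hand) and the right spindle's (y≈0.26) like "/" (right-hand). The turning test will confirm this. I'll take views with the tool turned half round to cancel camera bias, and fit the bore circles.

```bash
python3 - <<'E'
from h import *
import pickle
o=pickle.load(open("cal.pkl","rb"))
def look(k,p,yaw,things):
    arm.move_to(p,quat([np.cos(yaw),np.sin(yaw),0],[0,0,-1]))
    c=vision.get_calibration("wrist");im=vision.grab_frame("wrist")
    cv2.imwrite(f"pics/{k}.png",im[:,:,::-1])
    d={t:[(round(x["conf"],2),np.round(x["centre"],1).tolist()) for x in pinpoint(t,"wrist")] for t in things}
    o[k]=(c,d);print(k,round(status.state()["time"],2));[print("  ",t,v) for t,v in d.items()]
look("n3",[0.44,-0.14,0.15],0,("round_nut_mouth","square_nut_mouth"))
look("r3",[0.44,0.225,0.15],0,("spindle_a_mid","spindle_a"))
pickle.dump(o,open("cal.pkl","wb"))
t=np.linspace(0,2*np.pi,72,endpoint=False)
def fit(k,p0):
    im=cv2.GaussianBlur(cv2.imread(f"pics/{k}.png",0),(3,3),0).astype(np.float32);c=o[k][0];best=[]
    def samp(x,y,r):
        P=np.array([proj(c,[x+r*np.cos(a),y+r*np.sin(a),.05]) for a in t],np.float32)
        return cv2.remap(im,P[:,:1],P[:,1:],1)[:,0]
    g=np.arange(-5,5.1,.5)/1e3
    sc=[(samp(p0[0]+a,p0[1]+b,.0158)-samp(p0[0]+a,p0[1]+b,.0132)).clip(-20,20).mean() for a in g for b in g]
    sc=np.array(sc);i=np.argsort(sc)[-5:];A,B=np.meshgrid(g,g,indexing="ij")
    w=sc[i]; print(k,"centre",np.round([p0[0]+A.ravel()[i].mean(),p0[1]+B.ravel()[i].mean()],4),w.round(1)[-2:])
for k in ("n1","n2","n3"):
    fit(k,(.5195,-.233));fit(k,(.5126,-.0437))
c=o["r3"][0]
for s in o["r3"][1].values():
    for d in s: print(d,np.round(onplane(ray(c,d[1],1),.032),4),np.round(onplane(ray(c,d[1],1),.047),4))
for k in ("r1","r2"):
    for d in o[k][1]["spindle_a"]+o[k][1]["spindle_a_mid"]: print(k,d,np.round(onplane(ray(o[k][0],d[1],1),.032),4),np.round(onplane(ray(o[k][0],d[1],1),.047),4))
im=cv2.imread("pics/r3.png")
E
```

```text
n3 8.35
   round_nut_mouth [(0.83, [428.6, 110.5]), (0.78, [328.5, 257.6])]
   square_nut_mouth [(0.92, [213.7, 116.5])]
r3 9.87
   spindle_a_mid [(0.62, [278.1, 108.5]), (0.58, [349.6, 267.6])]
   spindle_a [(0.78, [357.0, 156.8]), (0.74, [370.1, 229.4]), (0.73, [281.8, 162.8])]
n1 centre [ 0.5166 -0.2353] [9.6 9.6]
n1 centre [ 0.5123 -0.0466] [9.8 9.9]
n2 centre [ 0.5174 -0.2328] [11.9 12.1]
n2 centre [ 0.5119 -0.0438] [7.5 7.5]
n3 centre [ 0.5172 -0.2326] [6.4 6.4]
n3 centre [ 0.5119 -0.0478] [5.  5.1]
(0.62, [278.1, 108.5]) [0.5185 0.2609 0.032 ] [0.5182 0.2589 0.047 ]
(0.58, [349.6, 267.6]) [0.3603 0.1929 0.032 ] [0.3684 0.1945 0.047 ]
(0.78, [357.0, 156.8]) [0.474  0.1892 0.032 ] [0.4761 0.191  0.047 ]
(0.74, [370.1, 229.4]) [0.4026 0.174  0.032 ] [0.4085 0.1766 0.047 ]
(0.73, [281.8, 162.8]) [0.4685 0.2584 0.032 ] [0.4709 0.2566 0.047 ]
r1 (0.97, [238.0, 63.8]) [0.4768 0.1897 0.032 ] [0.4794 0.1937 0.047 ]
r1 (0.88, [321.6, 234.6]) [0.6415 0.266  0.032 ] [0.6353 0.266  0.047 ]
r1 (0.86, [312.7, 52.3]) [0.4689 0.258  0.032 ] [0.4719 0.2584 0.047 ]
r1 (0.42, [284.9, 106.6]) [0.5187 0.2329 0.032 ] [0.519  0.2346 0.047 ]
r1 (0.78, [356.6, 258.2]) [0.6678 0.3017 0.032 ] [0.6602 0.2997 0.047 ]
r1 (0.67, [320.2, 101.1]) [0.514  0.2647 0.032 ] [0.5146 0.2647 0.047 ]
r1 (0.56, [449.6, 22.5]) [0.43   0.3883 0.032 ] [0.4351 0.3818 0.047 ]
r2 (0.94, [402.8, 53.8]) [0.4682 0.2588 0.032 ] [0.4712 0.2547 0.047 ]
r2 (0.91, [328.0, 59.2]) [0.4762 0.1902 0.032 ] [0.4788 0.1898 0.047 ]
r2 (0.78, [410.8, 104.7]) [0.5159 0.2665 0.032 ] [0.5164 0.2621 0.047 ]
r2 (0.63, [426.7, 256.7]) [0.6697 0.2949 0.032 ] [0.662 0.289 0.047]
```

View pics/r3.png

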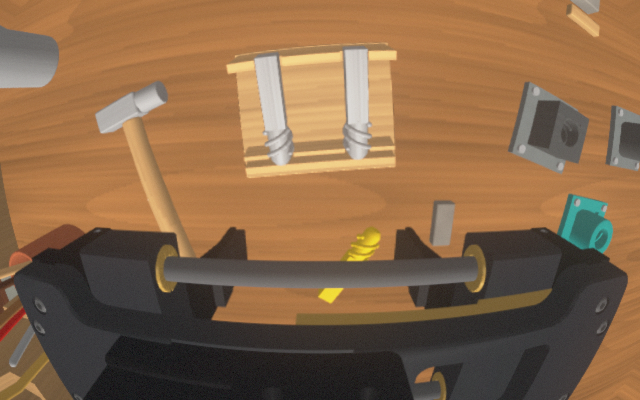

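The r3 picture shows both spindles lying with their tips towards the robot, at (282,163) and (357,157). The yellow look-alike at (352,265) and the turquoise nut at (588,228) stay out of play.

```bash
python3 - <<'E'
from h import *
import pickle
o=pickle.load(open("cal.pkl","rb"))
for n,l in (("sq",[("n1",(384.2,99.2)),("n1",(382.3,99.8)),("n1",(386.3,99.6)),("n2",(470.3,104.2)),("n2",(469.5,106.7)),("n2",(472.8,105)),("n3",(213.7,116.5))]),("rd",[("n1",(173.8,111.4)),("n2",(260.2,106)),("n2",(259.5,105.7)),("n3",(428.6,110.5))])):
    for k,p in l: print(n,k,np.round(onplane(ray(o[k][0],p,1),.05),4))
# feasibility
s,t=np.radians(20),np.radians(7)
ux=np.array([np.cos(t),np.sin(t),0]);w=ux*np.cos(s)+np.array([0,0,np.sin(s)])   # spindle own z
q0=status.state()["qpos"]
for name,tip in (("L",[.4762,.1902,.03]),("R",[.4687,.2582,.03])):
  g=np.array(tip)+w*.066
  for th in (40,50,60,70,80,90):
    a=np.radians(th); n=np.cross(w,np.cross([0,0,-1.],w)); n/=np.linalg.norm(n)  # perp to axis, downish
    z=-w*np.cos(a)+n*np.sin(a)
    for sg in (1,-1):
      x=sg*w; q=quat(x,z); r=solver.inverse_kinematics(g+z*.019,q)
      print(name,th,sg,None if r is None else np.round(r,2))
# upright: spindle up=+z, tool tilted th from down, heading psi
for nn,nut in (("rd",[.5173,-.2328]),("sq",[.512,-.0445])):
  for th in (50,70,90):
    for psi in range(0,360,45):
      a=np.radians(th);h=np.radians(psi)
      z=np.array([np.cos(h)*np.sin(a),np.sin(h)*np.sin(a),-np.cos(a)])
      G=np.array([*nut,.05+.030+.016+.03])
      for sg in (1,-1):
        r=solver.inverse_kinematics(G+z*.019,quat([0,0,sg],z))
        if r is not None: print(nn,th,psi,sg,np.round(r,2))
E
```

```text
sq n1 [ 0.5125 -0.0456  0.05  ]
sq n1 [ 0.5131 -0.0473  0.05  ]
sq n1 [ 0.5128 -0.0438  0.05  ]
sq n2 [ 0.5116 -0.0459  0.05  ]
sq n2 [ 0.514  -0.0466  0.05  ]
sq n2 [ 0.5121 -0.0432  0.05  ]
sq n3 [ 0.5134 -0.0482  0.05  ]
rd n1 [ 0.5181 -0.2324  0.05  ]
rd n2 [ 0.5183 -0.2329  0.05  ]
rd n2 [ 0.518  -0.2335  0.05  ]
rd n3 [ 0.5189 -0.2361  0.05  ]
L 40 1 [0.15 0.92 1.32 0.01 1.43 1.59]
L 40 -1 [ 0.15  0.92  1.32  0.01  1.43 -1.55]
L 50 1 [0.15 0.84 1.44 0.01 1.2  1.6 ]
L 50 -1 [ 0.15  0.84  1.44  0.01  1.2  -1.55]
L 60 1 [0.15 0.78 1.57 0.01 0.96 1.6 ]
L 60 -1 [ 0.15  0.78  1.57  0.01  0.96 -1.54]
L 70 1 [ 0.16  0.73  1.7  -0.    0.71  1.61]
L 70 -1 [ 0.16  0.73  1.7  -0.    0.71 -1.54]
L 80 1 [ 0.16  0.71  1.82 -0.02  0.44  1.62]
L 80 -1 [ 0.16  0.71  1.82 -0.02  0.44 -1.52]
L 90 1 [ 0.16  0.71  1.95 -0.1   0.14  1.71]
L 90 -1 [ 0.16  0.71  1.95 -0.1   0.14 -1.43]
R 40 1 [0.25 0.93 1.27 0.06 1.46 1.67]
R 40 -1 [ 0.25  0.93  1.27  0.06  1.46 -1.47]
R 50 1 [0.25 0.86 1.39 0.05 1.23 1.68]
R 50 -1 [ 0.25  0.86  1.39  0.05  1.23 -1.46]
R 60 1 [0.26 0.8  1.52 0.03 1.   1.69]
R 60 -1 [ 0
[... 3999 characters left out ...]
65]
sq 90 45 1 [-0.96  1.18  2.09  1.4   1.55 -1.7 ]
sq 90 45 -1 [-0.96  1.18  2.09  1.4   1.55  1.45]
sq 90 90 1 [-0.76  1.12  1.56  0.87  1.88 -1.23]
sq 90 90 -1 [-0.76  1.12  1.56  0.87  1.88  1.91]
sq 90 135 1 [-0.48  1.21  1.14  0.42  2.32 -1.28]
sq 90 135 -1 [-0.48  1.21  1.14  0.42  2.32  1.87]
sq 90 180 1 [-0.19  1.25  1.   -0.31  2.44 -1.81]
sq 90 180 -1 [-0.19  1.25  1.   -0.31  2.44  1.33]
sq 90 225 1 [ 0.07  1.19  1.22 -0.87  2.1  -2.11]
sq 90 225 -1 [ 0.07  1.19  1.22 -0.87  2.1   1.03]
sq 90 270 1 [ 0.24  1.11  1.68 -1.34  1.65 -1.91]
sq 90 270 -1 [ 0.24  1.11  1.68 -1.34  1.65  1.23]
sq 90 315 1 [ 0.15  1.24  2.21  4.1   1.75 -1.32]
sq 90 315 -1 [0.15 1.24 2.21 4.1  1.75 1.82]
```

```bash
cat >> h.py <<'E'
YAW=np.radians(6);S20=np.radians(20);TH=np.radians(50);SG=66e-3
W=np.array([np.cos(YAW)*np.cos(S20),np.sin(YAW)*np.cos(S20),np.sin(S20)])
LAT=np.array([-np.sin(YAW),np.cos(YAW),0])
UP=np.array([0,0,1.])
def st(msg=""):
    s=status.state();print(msg,"t%.1f"%s["time"],"p",np.round(s["position"],4),"F",np.round(s["force"],1),"T",np.round(s["torque"],2),"op%.2f gf%.0f"%(s["opening"],s["grasp_force"]),"j6 %.2f"%s["qpos"][5],flush=True);return s
def pick(tip,bias):
    n=np.cross(W,np.cross(-UP,W));n/=np.linalg.norm(n)
    z=-W*np.cos(TH)+n*np.sin(TH);g=np.array(tip)+W*SG+LAT*bias;q=quat(W,z)
    arm.move_to(g+z*.019-z*.07,q)
    hit=arm.line_to(g+z*.019,vel=.12,max_force=15);st(f"down hit={hit}")
    hand.gripper_close(40);st("closed")
def upright_pose(nut,ztip,psi=np.pi/2):
    z=np.array([np.cos(psi)*np.sin(TH),np.sin(psi)*np.sin(TH),-np.cos(TH)])
    return np.array([nut[0],nut[1],ztip+SG])+z*.019, quat(UP,z), z
RD=(.5178,-.2328);SQ=(.5125,-.046)
E
python3 - <<'E'
from h import *
pick([.4687,.2582,.03],.0015)
p=status.state()["position"];arm.line_to(p+UP*.09,vel=.2);st("lifted")
p,q,z=upright_pose(RD,.075);arm.move_to(p,q);st("over")
for n in ("wrist","scene"):
    im=vision.grab_frame(n);cv2.imwrite(f"pics/over_{n}.png",im[:,:,::-1])
hit=arm.line_to(p-UP*.050,vel=.05,max_force=6);s=st(f"insert hit={hit}")
print("tip z",s["position"][2]-(p[2]-.075),"-> h",s["position"][2]-(p[2]-.075))
E
```

```text
down hit=False t11.2 p [0.5242 0.2657 0.0357] F [0.1 0.9 0.7] T [-0.02 -0.1   0.03] op1.00 gf0 j6 1.69
closed t12.3 p [0.5237 0.2654 0.0347] F [ 0.1 -0.3 -0.4] T [-0.09 -0.05  0.05] op0.20 gf40 j6 1.69
lifted t12.9 p [0.5232 0.2652 0.1241] F [-0.  -0.5 -3.1] T [-0.05 -0.15 -0.03] op0.20 gf40 j6 1.70
over t15.3 p [ 0.518  -0.2176  0.1286] F [ 1.1  0.5 -1.8] T [-0.84  0.05  0.01] op0.21 gf40 j6 -1.05
insert hit=False t16.5 p [ 0.5179 -0.2183  0.079 ] F [ 0.7  0.3 -2.3] T [-0.85  0.01 -0.04] op0.21 gf40 j6 -1.09
tip z 0.025243995523269794 -> h 0.025243995523269794
```

```bash
python3 - <<'E'
from h import *
p,q,z=upright_pose(RD,.025)
hit=arm.line_to(p-UP*.008,vel=.02,max_force=5);s=st(f"insert hit={hit}")
print("h",s["position"][2]-p[2]+.025)
hand.ungrasp();st("rel")
arm.line_to(s["position"]-z*.075,vel=.2)
psi=np.pi/2
# tool-down candidates: closing y horizontal along x-axis (mod 90deg); choose j6 near -2.7
for k in range(4):
    a=k*np.pi/2; r=solver.inverse_kinematics([RD[0],RD[1],.16],quat([np.cos(a),np.sin(a),0],-UP)); print(k,None if r is None else np.round(r,2))
for n in ("wrist","scene","top"):
    im=vision.grab_frame(n);cv2.imwrite(f"pics/rel_{n}.png",im[:,:,::-1])
a=cv2.imread("pics/rel_wrist.png");b=cv2.imread("pics/rel_scene.png")[130:230,180:340]
cv2.imwrite("pics/rel.png",np.hstack([cv2.resize(a,None,fx=.7,fy=.7)[:,:],cv2.resize(b,(350,280))])[:, :798])
E
```

```text
insert hit=True t16.8 p [ 0.5184 -0.218   0.0759] F [ 2.1 -1.1  2.7] T [-0.1  -0.12 -0.15] op0.21 gf40 j6 -1.09
h 0.022122764471942315
rel t18.1 p [ 0.5177 -0.218   0.0747] F [-0.2 -0.7  0.1] T [-0.5   0.09  0.  ] op0.99 gf0 j6 -1.09
0 [-0.62  0.53  1.64 -0.    0.97  0.95]
1 [-0.62  0.53  1.64 -0.    0.97 -0.62]
2 [-0.62  0.53  1.64 -0.    0.97 -2.19]
3 [-0.62  0.53  1.64 -0.    0.97  2.52]
```

View pics/rel.png

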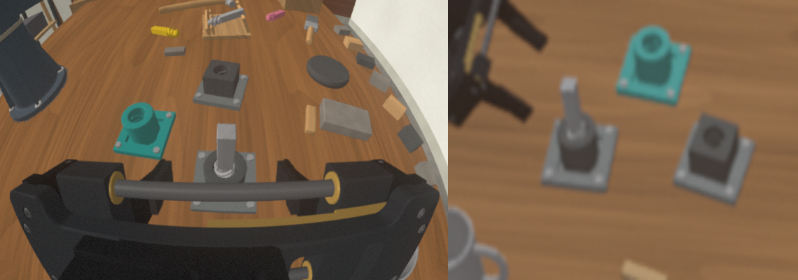

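The spindle stands upright in the grey round nut (wrist crop (225,150)), and the second one is still in the rack. Next I'll take it by its square end and turn it clockwise with light pressure.

```bash
cat >> h.py <<'E'
def topgrasp(nut,h,j6want):
    p=status.state()["position"]
    arm.line_to(p+UP*max(.0,.20-p[2]),vel=.25)
    c=[]
    for k in range(4):
        a=k*np.pi/2;q=quat([np.cos(a),np.sin(a),0],-UP);r=solver.inverse_kinematics([*nut,.2],q)
        if r is not None:c.append((abs(r[5]-j6want),a,q))
    _,a,q=min(c,key=lambda t:t[0]); arm.move_to(np.array([*nut,.165]),q)
    hit=arm.line_to(np.array([*nut,.05+h+.05-.012-.019]),vel=.12,max_force=10);st(f"top hit={hit}")
    hand.gripper_close(40);st("gripped");return a
def turn(nut,yaw,dyaw,n,dz,fmax=12,w=1.6):
    """n steps of dyaw, each going down dz; stops on force"""
    z=status.state()["position"][2]
    for i in range(n):
        yaw+=dyaw;z-=dz
        hit=arm.line_to(np.array([*nut,z]),vel=max(dz,1e-4)/(abs(dyaw)/w),orientation=quat([np.cos(yaw),np.sin(yaw),0],-UP),max_force=fmax)
        s=st(f"turn{i} hit={hit}")
        if hit: break
    q=s["tool_rot"];x=Rot.from_quat([q[1],q[2],q[3],q[0]]).as_matrix()[:,0]
    return np.arctan2(x[1],x[0]),hit
E
python3 - <<'E'
from h import *
yaw=topgrasp(RD,.022,-2.5)
z0=status.state()["position"][2]
y,hit=turn(RD,yaw,-.5,6,.0026)
print(y)
E
```

```text
top hit=False t21.1 p [ 0.5181 -0.2333  0.0912] F [-0.6 -0.4  0.6] T [-0.02  0.01 -0.  ] op1.01 gf0 j6 -2.19
gripped t22.2 p [ 0.5177 -0.2327  0.091 ] F [-0.2  1.  -0.3] T [ 0.09  0.03 -0.03] op0.20 gf40 j6 -2.19
turn0 hit=False t22.9 p [ 0.5183 -0.2328  0.0888] F [0.6 1.9 3.1] T [ 0.3  -0.16 -0.  ] op0.20 gf40 j6 -1.69
turn1 hit=False t23.5 p [ 0.5183 -0.2327  0.0862] F [1.7 1.9 5.1] T [ 0.48 -0.3   0.02] op0.20 gf40 j6 -1.19
turn2 hit=False t24.2 p [ 0.5184 -0.2325  0.0837] F [1.6 3.5 5.6] T [ 0.64 -0.33 -0.01] op0.20 gf40 j6 -0.69
turn3 hit=False t24.8 p [ 0.5186 -0.2324  0.0811] F [1.2 2.8 5. ] T [ 0.57 -0.34  0.02] op0.20 gf40 j6 -0.19
turn4 hit=False t25.5 p [ 0.5187 -0.2325  0.0784] F [2.4 3.1 5.3] T [ 0.67 -0.38 -0.01] op0.20 gf40 j6 0.31
turn5 hit=False t26.1 p [ 0.5188 -0.2328  0.0758] F [3.2 3.5 5.1] T [ 0.69 -0.57 -0.02] op0.20 gf40 j6 0.81
0.1432751239953066
```

```bash
python3 - <<'E'
from h import *
hand.ungrasp();p=status.state()["position"];arm.line_to(p+UP*.1,vel=.25);st("free")
vision.grab_frame("wrist");cv2.imwrite("pics/done1.png",vision.grab_frame("scene")[:,:,::-1])
pick([.4758,.1899,.03],-.0005)
p=status.state()["position"];arm.line_to(p+UP*.09,vel=.2);st("lifted")
p,q,z=upright_pose(SQ,.075);arm.move_to(p,q);st("over")
hit=arm.line_to(p-UP*.058,vel=.05,max_force=5);s=st(f"insert hit={hit}")
print("h",s["position"][2]-p[2]+.075)
E
```

```text
free t28.0 p [ 0.5177 -0.2327  0.1757] F [-0.1  0.5 -0.7] T [-0.08  0.22 -0.03] op1.00 gf0 j6 0.81
down hit=False t30.4 p [0.532  0.195  0.0352] F [-0.6 -0.4 -0. ] T [-0.02 -0.05 -0.01] op1.00 gf0 j6 1.60
closed t31.5 p [0.531  0.1951 0.0347] F [ 0.3  0.  -0.3] T [-0.06 -0.08 -0.  ] op0.20 gf40 j6 1.60
lifted t32.1 p [0.5305 0.1951 0.1242] F [-0.2  0.3 -2.3] T [-0.06 -0.2  -0.03] op0.20 gf40 j6 1.61
over t34.4 p [ 0.5125 -0.0311  0.1286] F [ 0.  -0.3 -1.3] T [-0.81 -0.02  0.  ] op0.20 gf40 j6 -1.04
insert hit=True t35.3 p [ 0.513  -0.0304  0.0817] F [0.4 1.9 1.5] T [-0.08 -0.11 -0.1 ] op0.20 gf40 j6 -1.09
h 0.027865620425734677
```

It rests ridge on ridge in the square nut (about 28 mm). I'll regrasp from above and turn it anticlockwise, pressing lightly to find the start.

```bash
python3 - <<'E'
from h import *
p,q,z=upright_pose(SQ,.0)
hand.ungrasp();s=st("rel");arm.line_to(s["position"]-z*.075,vel=.2)
yaw=topgrasp(SQ,.028,2.5);z0=status.state()["position"][2]
prev=z0;drop=0
for i in range(10):
    s=status.state();p=np.array([*SQ,s["position"][2]-.004]);
    hit=arm.line_to(p,vel=.03,max_force=5);zz=status.state()["position"][2]
    s=st(f"press{i} hit={hit} total {1e3*(z0-zz):.1f}")
    if z0-zz>.0055: break
    yaw,_=turn(SQ,yaw,.25,1,.0002,fmax=15)
E
```

```text
rel t36.6 p [ 0.5129 -0.0311  0.0813] F [-0.2 -0.5  0.7] T [-0.49  0.02  0.01] op1.00 gf0 j6 -1.09
top hit=False t41.4 p [ 0.5129 -0.0462  0.0973] F [-0.5 -0.   0.7] T [ 0.04  0.12 -0.02] op1.00 gf0 j6 2.83
gripped t42.6 p [ 0.5126 -0.0461  0.097 ] F [ 0.2 -0.4 -0.3] T [-0.    0.11  0.06] op0.20 gf40 j6 2.83
press0 hit=True total 0.5 t42.8 p [ 0.5133 -0.0462  0.0965] F [-1.5  1.2  9.4] T [0.22 0.52 0.07] op0.20 gf40 j6 2.83
turn0 hit=False t43.3 p [ 0.513  -0.0459  0.0962] F [ 2.1  1.  -1.7] T [ 0.3  -0.24  0.02] op0.20 gf40 j6 2.59
press1 hit=True total 1.7 t43.5 p [ 0.5136 -0.0462  0.0952] F [-1.5  0.   8.2] T [0.17 0.57 0.07] op0.20 gf40 j6 2.59
turn0 hit=False t44.2 p [ 0.5131 -0.0459  0.095 ] F [ 3.5  3.3 -1.5] T [ 0.6  -0.59 -0.05] op0.20 gf40 j6 2.34
press2 hit=True total 3.1 t44.4 p [ 0.514  -0.0464  0.0939] F [-0.4  0.2  7.6] T [0.06 0.46 0.04] op0.20 gf40 j6 2.34
turn0 hit=False t45.5 p [ 0.5133 -0.0459  0.0937] F [ 4.2  4.2 -1.8] T [ 0.79 -0.79 -0.02] op0.20 gf40 j6 2.09
press3 hit=True total 4.5 t45.7 p [ 0.5146 -0.0465  0.0925] F [-1.4 -0.   6.3] T [0.06 0.32 0.07] op0.21 gf40 j6 2.09
turn0 hit=False t47.0 p [ 0.5138 -0.0458  0.0921] F [ 5.2  3.3 -3.1] T [ 0.79 -0.95 -0.  ] op0.20 gf40 j6 1.84
press4 hit=True total 6.0 t47.2 p [ 0.5156 -0.0464  0.091 ] F [0.4 1.4 4.1] T [0.04 0.17 0.04] op0.21 gf40 j6 1.84
```

It is being drawn down 1.3 mm per 0.25 rad, so the square nut takes it (left-hand). I'll drive it in.

```bash
python3 - <<'E'
from h import *
s=status.state();q=s["tool_rot"];x=Rot.from_quat([q[1],q[2],q[3],q[0]]).as_matrix()[:,0];yaw=np.arctan2(x[1],x[0])
y,hit=turn((.514,-.046),yaw,.5,6,.0027,fmax=15)
E
```

```text
turn0 hit=False t47.9 p [ 0.5149 -0.0455  0.0888] F [2.6 2.9 4. ] T [ 0.89 -0.56  0.01] op0.20 gf40 j6 1.34
turn1 hit=False t48.5 p [ 0.5146 -0.0448  0.0863] F [3.1 6.6 5.7] T [ 1.39 -0.53 -0.01] op0.20 gf40 j6 0.84
turn2 hit=False t49.2 p [ 0.5139 -0.0442  0.0837] F [2.1 9.  9.1] T [ 1.62 -0.38  0.01] op0.20 gf40 j6 0.34
turn3 hit=False t49.8 p [ 0.513  -0.0439  0.0811] F [ 0.3  7.5 12.1] T [ 1.72 -0.11 -0.03] op0.20 gf40 j6 -0.16
turn4 hit=False t50.5 p [ 0.5121 -0.044   0.0785] F [-1.5  8.  15. ] T [ 1.57  0.18 -0.01] op0.21 gf40 j6 -0.66
turn5 hit=False t51.1 p [ 0.5113 -0.0444  0.0758] F [-3.   4.8 14.9] T [ 1.06  0.48 -0.01] op0.20 gf40 j6 -1.16
```

```bash
python3 - <<'E'
from h import *
hand.ungrasp();p=status.state()["position"];arm.line_to(p+UP*.09,vel=.25);st("free")
arm.move_to(np.array([.62,-.14,.22]),quat([-1,0,0],-UP))
import pickle
V=[]
for yy in (-.14,-.08):
    if yy>-.1: arm.move_to(np.array([.62,yy,.22]),quat([-1,0,0],-UP))
    c=vision.get_calibration("wrist");im=vision.grab_frame("wrist");cv2.imwrite(f"pics/f{yy}.png",im[:,:,::-1])
    d=[(round(x["conf"],2),np.round(x["centre"],1).tolist()) for x in pinpoint("spindle_a_mid","wrist")]
    V.append((c,d));print(d)
pickle.dump(V,open("fin.pkl","wb"))
sc=vision.grab_frame("scene")[:,:,::-1];st()
b=cv2.resize(sc[135:215,210:340],(650,400),interpolation=cv2.INTER_CUBIC)[:, :]
w=cv2.imread("pics/f-0.14.png")[0:200]
w=w[0:200,100:540]
cv2.imwrite("pics/fin.png",np.vstack([cv2.resize(b,(440,271)),w]))
cv2.imwrite("pics/fin.png",cv2.resize(np.vstack([cv2.resize(b,(440,271)),w]),(560,600)))
# predicted pixel of spindle top centre in scene & wrist for h=7
for nut in (RD,(.5135,-.0455)):
    for h in (.003,.007,.011,.022):
        print(nut,h,np.round(proj(vision.get_calibration("scene"),[*nut,.1+h],0),1),np.round(proj(V[0][0],[*nut,.1+h]),1),np.round(proj(V[1][0],[*nut,.1+h]),1))
E
```

```text
free t52.9 p [ 0.5141 -0.046   0.1655] F [-0.8 -1.  -0. ] T [-0.05  0.01 -0.04] op1.00 gf0 j6 -1.16
[(0.76, [584.1, 215.4]), (0.66, [232.6, 94.0]), (0.6, [542.3, 7.0])]
[(0.9, [183.6, 94.8]), (0.63, [560.9, 215.2])]
 t54.3 p [ 0.6198 -0.0804  0.2199] F [-0.2 -0.2 -0.4] T [-0.01  0.02  0.03] op1.00 gf0 j6 -1.88
(0.5178, -0.2328) 0.003 [235.5 163.3] [218.9  89. ] [162.4  93.2]
(0.5178, -0.2328) 0.007 [235.3 162.4] [217.5  88.7] [160.5  93.1]
(0.5178, -0.2328) 0.011 [235.1 161.4] [216.1  88.4] [158.5  92.9]
(0.5178, -0.2328) 0.022 [234.6 158.8] [212.   87.5] [152.9  92.5]
(0.5135, -0.0455) 0.003 [300.3 166.3] [423.4  84.3] [358.3  79.9]
(0.5135, -0.0455) 0.007 [300.2 165.3] [424.8  84. ] [358.8  79.4]
(0.5135, -0.0455) 0.011 [300.2 164.4] [426.2  83.6] [359.4  78.9]
(0.5135, -0.0455) 0.022 [300.1 161.8] [430.4  82.6] [361.   77.5]
```

View pics/fin.png

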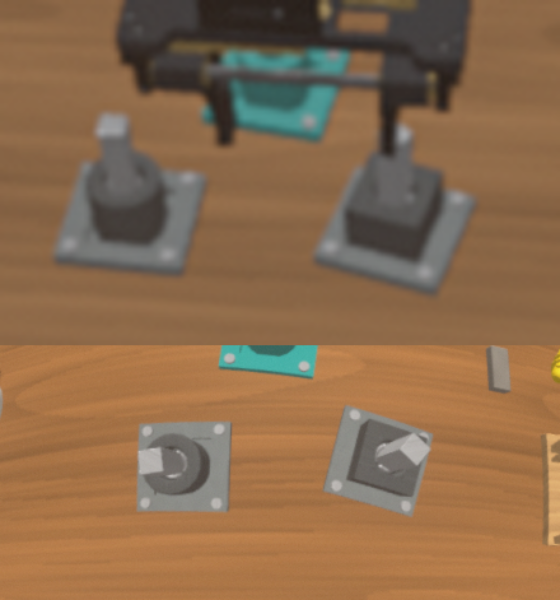

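The scene crop suggests the square-nut spindle may lean, so I'll clear the arm and measure it.

```bash
python3 - <<'E'
from h import *
import pickle
V=pickle.load(open("fin.pkl","rb"))
arm.move_to(np.array([.60,.10,.25]),quat([-1,0,0],-UP));st()
c=vision.get_calibration("wrist");w3=vision.grab_frame("wrist")[:,:,::-1]
sc=np.ascontiguousarray(vision.grab_frame("scene")[:,:,::-1]);S=vision.get_calibration("scene")
print("clock",st()["time"])
def tile(im,cal,fish,cx,cy,hw=30,s=6.5):
    t=cv2.resize(im[cy-hw:cy+hw,cx-hw:cx+hw],(390,300) if 0 else (300,300),interpolation=cv2.INTER_CUBIC);k=300/(2*hw)
    f=lambda p:tuple(int(round(v)) for v in ((proj(cal,p,fish)-[cx-hw,cy-hw]+.5)*k))
    for n in (RD,(.5135,-.0457)):
        cv2.line(t,f([*n,.05]),f([*n,.107]),(0,0,255),1)
        for a in np.linspace(0,2*np.pi,24): cv2.circle(t,f([n[0]+.0146*np.cos(a),n[1]+.0146*np.sin(a),.05]),1,(0,255,0),-1)
    return t
a=cv2.imread("pics/f-0.14.png");b=cv2.imread("pics/f-0.08.png")
p=proj(c,[.5135,-.0457,.08]).astype(int);print(p)
cv2.imwrite("pics/lean.png",np.hstack([np.vstack([tile(sc,S,0,300,172),tile(sc,S,0,238,172)]),np.vstack([tile(a,V[0][0],1,415,90),tile(b,V[1][0],1,357,85)])]))
E
```

```text
t55.1 p [0.6004 0.0987 0.2499] F [ 0.4  0.1 -0.3] T [ 0.07  0.05 -0.03] op1.00 gf0 j6 -1.59
 t55.2 p [0.6005 0.0979 0.2496] F [-0.3 -0.7 -0.5] T [ 0.04 -0.01  0.06] op1.00 gf0 j6 -1.59
clock 55.1833
[192 106]
```

View pics/lean.png

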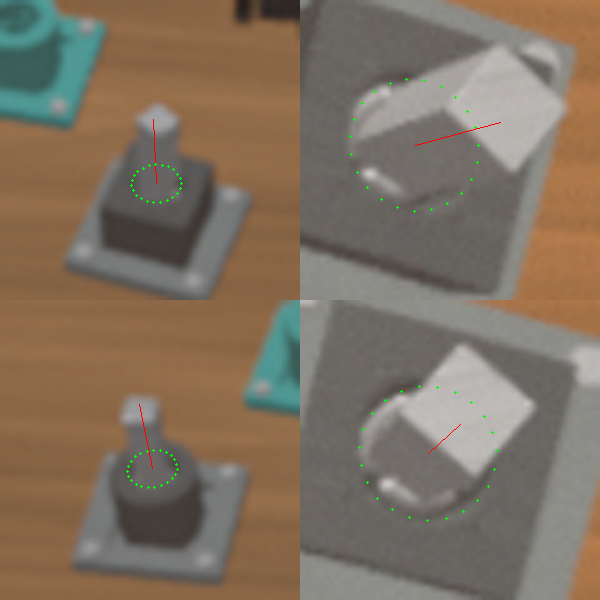

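The final views show both grey spindles deep in their nuts. Their tops are within about 3 mm of where an upright bar at roughly 7 mm should be, which is the looseness of the fit. The gripper is clear.

```bash
python3 -c "
from h import *
print(job.sign_off())"
```

```text
the job is handed in; nothing more can be done
None
```

The job is handed in: the right-hand spindle is screwed about 19 mm into the round nut and the left-hand one about 19 mm into the square nut, both released and standing (the square-nut one leans about 3° in its loose fit), at about 55 s of the 72 s; each was tried only in its matching nut, chosen by its visible thread slope and confirmed by being drawn down as it turned.

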